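Pull out the carton spout and pour the biscuits into the bowl

ROBOT

A 6-joint arm with a two-finger parallel gripper is mounted at the origin on a cart in front of the work surface, level with it; the furniture and walls round the work are solid. World frame = base frame: x ahead of the robot, y to its left, z up, the work surface at z = 0. Lengths are in mm, angles in rad, forces in N, time in s.
With the tool pointing down it reaches from about 350 to 950 mm from the base axis. Payload 17.4 kg.
Tool frame: the origin (TCP) lies midway between the tips of the shut fingers; the grasp point (between the pads) lies 19 mm behind it; z points along the fingers, y is the line along which they close (so a half turn about z gives the same grasp; the last joint's range is limited). The gripper opens to 93 mm and grips with 3 to 60 N. Pads are 15 mm wide; open, the fingers measure 128 mm over their backs; the gripper's body (75 mm by 188 mm) begins 65 mm behind the grasp point.
Start: joints at [-1.159, 0.116, 1.442, -0, 1.584, -0.038], TCP at [293.472, -607.87, 218.646] pointing down, gripper open.
Joint ranges: [-2.83, 2.83], [-0.83, 2.19], [0.07, 2.5], [-1.14, 4.28], [0.01, 3], [-2.97, 2.97]. Speed limits (rad/s): [1.89, 1.89, 2.22, 3.14, 3.14, 3.14].

INTERFACE

Orientations are given as a rotation vector (axis times angle).
In Python, from bench import bot gives the robot as it stands. The module is installed in compiled form; this text tells all that it offers.
- The arm moves only by the tool send_rows, never from a script. Its argument "increments" is a list of rows, each an object of numbers: "ax", "ay", "az": the turn, a rotation vector about the tool's x, y, z in rad; "tx", "ty", "tz": the shift along the tool's x, y, z in mm; "jaw": the finger opening in mm, from 0 to 93. In form: [{"ax": .., "ay": .., "az": .., "tx": .., "ty": .., "tz": .., "jaw": ..}, ...]. A call has exactly 5 rows; each row is the pose to reach, as a shift and turn from the pose commanded when the call began, along the tool's axes at that moment; what a row does not reach only later rows make up. A row lasts 1/10 s, in which the tool goes at most 50 mm and 8.59 degrees, less where a joint would pass 70% of its speed; a pose out of reach is approached as far as the arm can. A call with a gripper value outside its range is refused whole. The fingers move at their own pace and stop on an object; "squeeze" is the grip in N (left out, the last holds). Time passes only in rows, so rows that repeat a pose let the fingers close, or fill a call up. It gives the time, the measured TCP pose, the force, the opening and the grip force at its end, in the units of the state.
- bot.sense(): the state, without advancing time (a new reading comes with each control period).
- bot.capture(name): name is "side" or "top" or "wrist"; returns the picture (384x512x3 uint8, red, green, blue); there is no depth.
- bot.camera_info(name): a dict with "mtx" (3x3 intrinsics, pixels), "cam_to_world" (4x4, takes a point from camera to world coordinates). Camera axes: x right, y down, z forward; pixel columns grow to the right and rows downward; lengths in mm; the calibration is good to about 2 mm. A picture is of the moment at which its call begins: read the wrist's pose just before it. camera_info takes no time and is no camera call; for the wrist camera it gives the pose at the moment of the call.
- bot.sign_off(): hands the job in; it is judged then, once.
Trained networks look in the newest picture that a camera, given by its name, has taken for a name from the list of things; names that differ only in an ending like _2 or _b are one class to them, and where a whole thing is asked for, a point or a joint stands for the part that bears it (a point fixed in the world has none). Each returns a list of dicts, best first, with "conf" (0 to 1); they miss things now and then, are a little off and sometimes report something else, mostly with a low value. They report only what shows in the picture. A call takes as long as a camera call.
- bot.look_for(camera, thing): "point" ([x, y, z] in mm, in world coordinates, good to about 4 mm: the middle of the surface that is visible of it).
- bot.silhouettes(camera, thing): "pixels" (384x512 bool, what is visible of it).
- bot.tip_of(camera, thing): "point" ([x, y, z] in mm, in world coordinates, good to about 4 mm: a listed point, or the origin of a listed thing).
The state is a dict: "t": time; "joint_pos": joint angles; "qvel": joint speeds; "tau": joint torques, N m; "eef_pos": TCP position; "eef_rot": TCP orientation; "ft_force": force on the tool from outside, world axes, zero at the start; "ft_torque": the same for the moment, N m; "gripper_width": opening from 0.0 (shut) to 1.0 (fully open); "grip_force": force on a finger pad.
Only numpy, scipy, OpenCV 4.12 (cv2) and the standard library are available. Lean on these libraries where they do the work, as an engineer would, in place of code of your own. Each camera call takes 0.05 s, during which the arm holds its last target. There are 200 camera calls.

TASK

Pull the folded spout of the biscuit carton fully out while the carton stands, then pick the carton up and tilt it so that all six biscuits run out of the spout into the white bowl. Stand the carton upright on the worktop again with its spout left out, let go, and do not knock over or push away the jar, the shaker and the cup.

Things in the scene. Friction and masses are not known exactly. Their poses are not given: they have to be found in the camera images.
- carton: Upright board carton, cream panels on the broad sides: 120 mm deep (x), 62 mm wide (y, the grasp), 165 mm tall, 0.4 kg full. Origin: centre of underside, z up. The spout is in the narrow front, facing its own -x. A ramp inside falls 15 degrees to the spout's lower edge, so the biscuits lie behind the spout. Sides stiff: grip 20 to 35 mm below the top, 0 to 30 mm behind the middle.
- spout (a joint): Hinge of the white spout in the carton's narrow front, rad: 0 = folded flush (starts at 0 to 0.08), 1.05 = fully out at its stop. Hinge line along the carton's y at the spout's lower edge; its top swings out (carton's -x) and down, stays where left, moves at about 0.6 N on the lug. Fully out it slopes up 30 degrees while the carton is upright; biscuits run out at a carton tilt of 35 to 50 degrees.
- spout_lug (a point): Centre of the pull lug, a rounded bar 26 mm long (along carton y), 14 mm thick, on a neck at the spout's upper edge. Pinch its two rounded ends; it can turn between the pads. Folded in, it is 132 mm above the carton's underside, 17 mm before the narrow face, 33 mm below the carton's top. It lies 52 mm along and 18 mm out from the spout's plate, seen from the hinge. Axes turn with the spout.
- spout_hinge (a point): Middle of the spout's hinge line; in the carton's frame (-0.059, 0, 0.080) m. Axes turn with the spout. The carton rises above the lug close behind it: reach for the lug with the gripper leaning 25 to 40 degrees away from the carton.
- spout_lip (a point): Middle of the pouring lip, the free edge of the spout's 54 mm wide plate, 44 mm from the hinge line; straight above the hinge when folded in. Side cheeks keep the biscuits on the plate.
- bowl: White round bowl with a thin line round it, 130 mm across the rim, about 115 mm clear inside the rim, 63 mm tall, 0.3 kg, loose on the worktop. Origin: centre of its underside. The carton starts to the right (-y) of it, spout facing left to half towards the robot; pouring from that side, to +y, keeps clear of the tall microwave oven behind the carton.
- jar_2: Bystander: closed glass jar with red contents and dark lid, 73 mm across, 82 mm tall. Origin: centre of its underside.
- mill_3: Bystander: small glass shaker with grey contents, 44 mm across, 90 mm tall. Origin: centre of its underside.
- mug_3: Bystander: low spotted cup, 91 mm across, 119 mm with its handle, 59 mm tall. Origin: centre of its underside.
- biscuit_1: Round biscuit, 20 mm ball, 10 g, at the start inside the carton behind the spout. Origin: its centre.
- biscuit_2: Round biscuit, 20 mm ball, 10 g, at the start inside the carton behind the spout. Origin: its centre.
- biscuit_3: Round biscuit, 20 mm ball, 10 g, at the start inside the carton behind the spout. Origin: its centre.
- biscuit_4: Round biscuit, 20 mm ball, 10 g, at the start inside the carton behind the spout. Origin: its centre.
- biscuit_5: Round biscuit, 20 mm ball, 10 g, at the start inside the carton behind the spout. Origin: its centre.
- biscuit_6: Round biscuit, 20 mm ball, 10 g, at the start inside the carton behind the spout. Origin: its centre.

How it is judged (in metres and radians):
On the way, in this order (a step that is already met when the one before it is completed fails the run):
1. the spout is pulled out (over 0.85 rad) while the carton stands upright on the worktop (value of joint spout above 0.85 rad and angle between carton's own z axis and vertical below 0.2 rad and height (world z) of carton below 0.015 m), for 0.2 s.
2. the carton is tilted by more than 25 degrees with the lip of its spout above the bowl (angle between carton's own z axis and vertical above 0.44 rad and horizontal distance between spout_lip and bowl below 0.08 m and z of spout_lip in the frame of bowl above 0.02 m), for 0.2 s.
At the end, for the whole second after the job is handed in: All six biscuits lie at rest in the bowl (centres within 58 mm of its axis and no higher than 75 mm above its underside); the bowl stands upright on the worktop; the carton stands upright on the worktop (within 5 degrees), at rest, with its spout still out (over 0.7 rad) (horizontal distance between each of biscuit_1, biscuit_2, biscuit_3, biscuit_4, biscuit_5, biscuit_6 and bowl below 0.058 m and z of biscuit_1 in the frame of bowl between 0.005 and 0.075 m and linear speed of each of biscuit_1, biscuit_2, biscuit_3, biscuit_4, biscuit_5, biscuit_6 below 0.05 m/s and z of biscuit_2 in the frame of bowl between 0.005 and 0.075 m and z of biscuit_3 in the frame of bowl between 0.005 and 0.075 m and z of biscuit_4 in the frame of bowl between 0.005 and 0.075 m and z of biscuit_5 in the frame of bowl between 0.005 and 0.075 m and z of biscuit_6 in the frame of bowl between 0.005 and 0.075 m and angle between bowl's own z axis and vertical below 0.12 rad and height (world z) of bowl below 0.01 m and linear speed of each of bowl, carton below 0.02 m/s and angle between carton's own z axis and vertical below 0.08 rad and height (world z) of carton between -0.008 and 0.008 m and value of joint spout above 0.7 rad); the robot touches nothing.
It fails at once if the glass jar is knocked away or over (distance of jar_2 from where it was at the start of the episode above 0.03 m or angle between jar_2's own z axis and vertical above 0.3 rad).
It fails at once if the shaker is knocked away or over (distance of mill_3 from where it was at the start of the episode above 0.03 m or angle between mill_3's own z axis and vertical above 0.3 rad).
It fails at once if the cup is knocked away or over (distance of mug_3 from where it was at the start of the episode above 0.03 m or angle between mug_3's own z axis and vertical above 0.3 rad).
It also fails if it takes over 58 s, if anything falls off the work surface, if the arm or the gripper's body presses on something with over 40 N, if the wrist force passes 120 N, or if a joint passes its speed limit or range.

## Working session

There is one attempt and no reset: what is moved stays moved. The work goes in short steps, Python scripts to look and compute and a tool call to move; the robot and the scene stay as the last step left them, time stands still between calls to the robot, and variables do not carry over. Pictures are saved under pics/ and viewed, at most 10 in all, crops included, and the job is handed in when it is done.

Besides the shell and the picture viewer there is one more tool, called as name(argument=value, ...), one argument or row to a line, values as JSON. send_rows: Moves the arm, as the interface text tells. Its arguments: {"type":"object","properties":{"increments":{"type":"array","items":{"type":"object","properties":{"ax":{"type":"number"},"ay":{"type":"number"},"az":{"type":"number"},"tx":{"type":"number"},"ty":{"type":"number"},"tz":{"type":"number"},"jaw":{"type":"number"}}}},"squeeze":{"type":"number"}},"required":["increments"]}

```bash
mkdir -p pics
cat > h.py <<'E'
import numpy as np, cv2
from scipy.spatial.transform import Rotation as R
from bench import bot
np.set_printoptions(precision=3, suppress=True)
def save(cam,name):
    im=bot.capture(cam); cv2.imwrite(f'pics/{name}.png',im[:,:,::-1]); return im
def rel(pos,Rm,s=None):
    """pose -> increments from present pose"""
    s=s or bot.sense(); R0=R.from_rotvec(s['eef_rot'])
    t=R0.inv().apply(np.array(pos)-s['eef_pos']); a=(R0.inv()*Rm).as_rotvec(); return t,a
E
python3 - <<'E'
from h import *
s=bot.sense(); print(s)
a=save('side','s0'); b=save('top','t0')
cv2.imwrite('pics/st0.png',cv2.resize(np.hstack([a,b])[:,:,::-1],(800,300)))
for c in ('side','top'):
    for n in ('carton','spout_hinge','spout_lug','spout_lip','bowl','jar_2','mill_3','mug_3'):
        r=bot.tip_of(c,n); print(c,n,[(np.round(q['point']),round(q['conf'],2)) for q in r[:2]])
E
```

```text
{'t': 0.0, 'joint_pos': array([-1.159,  0.116,  1.442, -0.   ,  1.584, -0.038]), 'qvel': array([-0.   , -0.001, -0.   ,  0.   , -0.001,  0.001]), 'tau': array([ -0.002, -72.127, -62.26 ,   0.078,   0.024,  -0.   ]), 'eef_pos': array([ 293.382, -607.682,  217.919]), 'eef_rot': array([-3.061, -0.7  ,  0.   ]), 'ft_force': array([-0.048,  0.009,  0.577]), 'ft_torque': array([-0.033, -0.018,  0.05 ]), 'grip_force': 0.0, 'gripper_width': 1.0008145871499268}
side carton [(array([ 483., -289.,   -2.]), 0.73)]
side spout_hinge []
side spout_lug [(array([ 446., -215.,  130.]), 0.58)]
side spout_lip [(array([ 450., -236.,  127.]), 0.5), (array([707., 149.,  -0.]), 0.32)]
side bowl [(array([568., -26.,   1.]), 0.71)]
side jar_2 [(array([575., 120.,  -2.]), 0.79)]
side mill_3 [(array([724.,  46.,   2.]), 0.93), (array([571., -26.,   1.]), 0.42)]
side mug_3 []
top carton [(array([ 482., -288.,   -4.]), 0.73)]
top spout_hinge [(array([ 452., -238.,   77.]), 0.45)]
top spout_lug [(array([ 441., -219.,  133.]), 0.64)]
top spout_lip []
top bowl [(array([568., -20.,   3.]), 0.8)]
top jar_2 [(array([575., 114.,  -1.]), 0.8)]
top mill_3 [(array([721.,  44.,  -1.]), 0.83)]
top mug_3 [(array([703., 150.,   0.]), 0.59)]
```

View pics/st0.png

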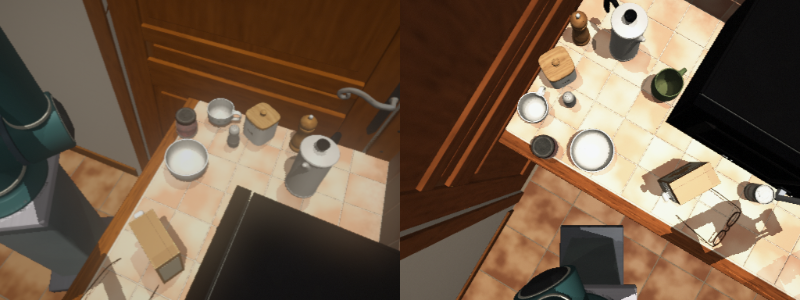

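```bash
cat >> h.py <<'E'
def fit(masks, p0):
    from scipy.optimize import minimize
    B=np.array([[x,y,z] for x in(-60,60) for y in(-31,31) for z in(0,165)],float)
    L=np.array([[x,y,z] for x in(-84,-59) for y in(-13,13) for z in(125,139)],float)
    def f(p):
        c=0
        for cam,m in masks.items():
            ci=bot.camera_info(cam); W=np.linalg.inv(ci['cam_to_world']); K=np.array(ci['mtx'])
            im=np.zeros(m.shape,np.uint8)
            for P in (B,L):
                q=R.from_euler('z',p[2]).apply(P)+[p[0],p[1],0]
                q=(q@W[:3,:3].T+W[:3,3])@K.T; q=q[:,:2]/q[:,2:]
                cv2.fillConvexPoly(im,cv2.convexHull((q*16).round().astype(np.int32)),1,shift=4)
            c+=1-(m&(im>0)).sum()/(m|(im>0)).sum()
        return c
    r=minimize(f,p0,method='Nelder-Mead',options=dict(initial_simplex=[p0,p0+np.array([12,0,0]),p0+np.array([0,12,0]),p0+np.array([0,0,.15])]))
    return r.x,r.fun
E
python3 - <<'E'
from h import *
M={}
for c in('side','top'):
    bot.capture(c); r=bot.silhouettes(c,'carton'); M[c]=np.array(r[0]['pixels']); print(c,r[0]['conf'],M[c].sum())
p0=np.array([482,-288,-1.06])
for k in (M,{'side':M['side']},{'top':M['top']}): print(fit(k,p0))
E
```

```text
side 0.9 3416
top 0.66 2773
(array([ 477.369, -289.507,   -1.084]), np.float64(0.10377183582788385))
(array([ 477.954, -289.422,   -1.066]), np.float64(0.03810330228619818))
(array([ 476.099, -289.417,   -1.114]), np.float64(0.052505147563486565))
```

```bash
cat >> h.py <<'E'
C=np.array([479,-289,0.]); YAW=-1.08
def frame(yaw,lean):
    u=-np.array([np.cos(yaw),np.sin(yaw),0]); y=np.array([-np.sin(yaw),np.cos(yaw),0])
    z=-u*np.sin(lean)-np.array([0,0,np.cos(lean)]); x=np.cross(y,z)
    return R.from_matrix(np.c_[x,y,z])
def cpt(a,h,c=None,yaw=None):  # carton: a outwards, h up
    c=C if c is None else c; yaw=YAW if yaw is None else yaw
    return c+a*-np.array([np.cos(yaw),np.sin(yaw),0])+[0,0,h]
def lug(th): s,c=np.sin(th),np.cos(th); return cpt(59+52*s+18*c,80+52*c-18*s)
def go(pos,Rm):
    s=bot.sense(); t,a=rel(pos,Rm,s); print('t',round(s['t'],2),'T',t.round(1),'A',a.round(3),'pos',s['eef_pos'].round(1),'w',round(s['gripper_width']*93,1),'g',round(s['grip_force'],1),'F',s['ft_force'].round(1),'q',s['joint_pos'].round(2))
LR=frame(YAW,np.radians(30)); Z=LR.as_matrix()[:,2]
E
python3 - <<'E'
from h import *
p=lug(0.03)-70*Z; print(p, lug(0.03),Z)
go(p,LR); go(p+[0,0,60],LR)
E
```

```text
[ 425.48  -188.852  192.058] [ 441.976 -219.721  131.437] [ 0.236 -0.441 -0.866]
t 1.1 T [ 301.1 -320.    26.6] A [-0.421 -0.404 -1.571] pos [ 293.5 -607.9  218.7] w 92.9 g 0.0 F [ 0.6 -0.4  1.1] q [-1.16  0.12  1.44  0.    1.58 -0.04]
t 1.1 T [ 301.1 -320.   -33.4] A [-0.421 -0.404 -1.571] pos [ 293.5 -607.9  218.7] w 92.9 g 0.0 F [ 0.6 -0.4  1.1] q [-1.16  0.12  1.44  0.    1.58 -0.04]
```

send_rows(
  increments=[
    {"tx": 20,"ty": -22,"tz": -35,"ax": -0.03,"ay": -0.03,"az": -0.14,"jaw": 50},
    {"tx": 50,"ty": -55,"tz": -65,"ax": -0.07,"ay": -0.065,"az": -0.28,"jaw": 50},
    {"tx": 80,"ty": -85,"tz": -90,"ax": -0.11,"ay": -0.1,"az": -0.42,"jaw": 50},
    {"tx": 110,"ty": -115,"tz": -100,"ax": -0.145,"ay": -0.14,"az": -0.55,"jaw": 50},
    {"tx": 140,"ty": -150,"tz": -100,"ax": -0.18,"ay": -0.17,"az": -0.68,"jaw": 50},
  ],
  squeeze=15,
)

```text
t: 1.6
eef_pos: [354.9, -410.6, 320.9]
eef_rot: [2.462, 1.575, -0.181]
ft_force: [2.0, 0.6, 0.1]
gripper_width: 0.619
grip_force: 0.0
```

Run:
```python
from h import *
p=lug(0.03)-70*Z
go(p,LR); go(p+[0,0,60],LR)
```

```text
t 1.6 T [253.  -40.3  71.5] A [-0.234 -0.23  -0.888] pos [ 354.9 -410.6  320.9] w 57.5 g 0.0 F [2.  0.6 0.1] q [-0.82 -0.31  1.69 -0.16  1.57 -0.4 ]
t 1.6 T [240.  -33.6  13.3] A [-0.234 -0.23  -0.888] pos [ 354.9 -410.6  320.9] w 57.5 g 0.0 F [2.  0.6 0.1] q [-0.82 -0.31  1.69 -0.16  1.57 -0.4 ]
```

send_rows(
  increments=[
    {"tx": 48,"ty": -7,"tz": 3,"ax": -0.035,"ay": -0.035,"az": -0.135,"jaw": 46},
    {"tx": 96,"ty": -14,"tz": 6,"ax": -0.07,"ay": -0.07,"az": -0.27,"jaw": 46},
    {"tx": 144,"ty": -20,"tz": 9,"ax": -0.105,"ay": -0.105,"az": -0.405,"jaw": 46},
    {"tx": 192,"ty": -27,"tz": 11,"ax": -0.14,"ay": -0.14,"az": -0.54,"jaw": 46},
    {"tx": 240,"ty": -33,"tz": 13,"ax": -0.175,"ay": -0.175,"az": -0.67,"jaw": 46},
  ],
)

```text
t: 2.1
eef_pos: [426.5, -188.6, 251.0]
eef_rot: [1.662, 2.161, -0.33]
ft_force: [1.0, -0.8, 0.4]
gripper_width: 0.493
grip_force: 0.0
```

Run:
```python
from h import *
go(lug(0.03)-70*Z,LR)
```

```text
t 2.1 T [26.1 -4.  52.6] A [-0.059 -0.058 -0.218] pos [ 426.5 -188.6  251. ] w 45.8 g 0.0 F [ 1.  -0.8  0.4] q [-0.23 -0.56  2.01 -0.38  1.43 -0.49]
```

send_rows(
  increments=[
    {"tx": 10,"ty": -1,"tz": 15,"ax": -0.03,"ay": -0.03,"az": -0.11,"jaw": 46},
    {"tx": 20,"ty": -3,"tz": 30,"ax": -0.059,"ay": -0.058,"az": -0.218,"jaw": 46},
    {"tx": 26,"ty": -4,"tz": 45,"ax": -0.059,"ay": -0.058,"az": -0.218,"jaw": 46},
    {"tx": 26,"ty": -4,"tz": 52,"ax": -0.059,"ay": -0.058,"az": -0.218,"jaw": 46},
    {"tx": 26,"ty": -4,"tz": 52,"ax": -0.059,"ay": -0.058,"az": -0.218,"jaw": 46},
  ],
)

```text
t: 2.6
eef_pos: [425.2, -191.0, 192.3]
eef_rot: [1.384, 2.287, -0.368]
ft_force: [-0.5, 0.2, 0.3]
gripper_width: 0.498
grip_force: 0.0
```

Run:
```python
from h import *
go(lug(0.03)-70*Z,LR); go(lug(0.03)+13*Z,LR)
w=save('wrist','w1')
for n in('spout_lug','spout_lip','spout_hinge'):
    for q in bot.tip_of('wrist',n)[:2]: print(n,q)
ci=bot.camera_info('wrist'); 
def px(P):
    W=np.linalg.inv(ci['cam_to_world']); q=np.array(ci['mtx'])@(W[:3,:3]@P+W[:3,3]); return q[:2]/q[2]
print('lug px',px(lug(.03)), 'depth',(np.linalg.inv(ci['cam_to_world'])@np.r_[lug(.03),1])[2])
top=[cpt(a,165)+b*np.array([-np.sin(YAW),np.cos(YAW),0]) for a in(-60,60) for b in(-31,31)]
for P in top: print(px(P))
```

```text
t 2.6 T [ 1.7  1.2 -0.7] A [-0.004 -0.004 -0.008] pos [ 425.2 -191.   192.3] w 46.3 g 0.0 F [-0.5  0.2  0.3] q [-0.23 -0.61  2.15 -0.4   1.27 -0.66]
t 2.6 T [ 1.4  1.6 82.3] A [-0.004 -0.004 -0.008] pos [ 425.2 -191.   192.3] w 46.3 g 0.0 F [-0.5  0.2  0.3] q [-0.23 -0.61  2.15 -0.4   1.27 -0.66]
spout_lug {'point': [439.6, -218.3, 129.4], 'conf': 0.63}
spout_lip {'point': [446.6, -234.1, 122.9], 'conf': 0.97}
spout_hinge {'point': [452.4, -238.7, 81.5], 'conf': 0.78}
lug px [250.571 195.623] depth 244.3721676645585
[222.804 307.427]
[279.648 307.222]
[212.235 241.624]
[289.363 241.285]
```

View pics/w1.png

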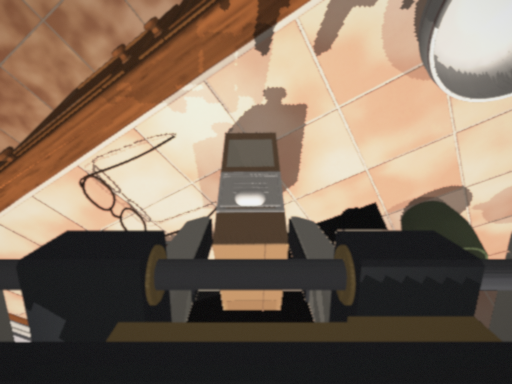

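The wrist view shows the white lug at about (249,199), within 3 px of the prediction (251,196); the carton's top front edge is at row 241, as predicted. Advancing.

send_rows(
  increments=[
    {"tx": 1,"ty": 0,"tz": 25,"jaw": 46},
    {"tx": 1,"ty": 0,"tz": 50,"jaw": 46},
    {"tx": 1,"ty": 0,"tz": 70,"jaw": 46},
    {"tx": 1,"ty": 0,"tz": 82,"jaw": 46},
    {"tx": 1,"ty": 0,"tz": 82,"jaw": 20},
  ],
  squeeze=12,
)

```text
$.increments[0]: bad value
```

send_rows(
  increments=[
    {"jaw": 10},
    {"jaw": 10},
    {"jaw": 10},
    {"jaw": 10},
    {"jaw": 10},
  ],
)

```text
$.increments[0]: bad value
```

Run:
```python
from h import *
go(lug(0.03)+13*Z,LR)
for th in np.linspace(.15,1.08,10): print(th.round(2),rel(lug(th)-lug(.03)+bot.sense()['eef_pos'],LR)[0])
```

```text
t 2.8 T [ 2.1  1.  83.5] A [-0.002 -0.002 -0.006] pos [ 425.6 -190.8  193.6] w 45.8 g 0.0 F [0.5 0.4 0.3] q [-0.23 -0.61  2.14 -0.4   1.27 -0.66]
0.15 [ 6.567 -0.042 -0.646]
0.25 [12.25  -0.078 -0.569]
0.36 [17.895 -0.111  0.094]
0.46 [23.441 -0.143  1.336]
0.56 [28.83  -0.172  3.144]
0.67 [34.003 -0.198  5.497]
0.77 [38.906 -0.222  8.372]
0.87 [43.487 -0.242 11.737]
0.98 [47.696 -0.26  15.556]
1.08 [51.488 -0.273 19.789]
```

send_rows(
  increments=[
    {"tx": 1,"ty": 1,"tz": 25,"ax": 0,"ay": 0,"az": 0,"jaw": 46},
    {"tx": 1,"ty": 1,"tz": 50,"ax": 0,"ay": 0,"az": 0,"jaw": 46},
    {"tx": 1,"ty": 1,"tz": 70,"ax": 0,"ay": 0,"az": 0,"jaw": 46},
    {"tx": 1,"ty": 1,"tz": 82,"ax": 0,"ay": 0,"az": 0,"jaw": 46},
    {"tx": 1,"ty": 1,"tz": 82,"ax": 0,"ay": 0,"az": 0,"jaw": 20},
  ],
  squeeze=12,
)

```text
t: 3.3
eef_pos: [444.6, -225.6, 120.1]
eef_rot: [1.381, 2.289, -0.368]
ft_force: [0.3, -0.0, 1.1]
gripper_width: 0.452
grip_force: 0.0
```

send_rows(
  increments=[
    {"tx": 0,"ty": 0,"tz": 0,"ax": 0,"ay": 0,"az": 0,"jaw": 10},
    {"tx": 0,"ty": 0,"tz": 0,"ax": 0,"ay": 0,"az": 0,"jaw": 10},
    {"tx": 0,"ty": 0,"tz": 0,"ax": 0,"ay": 0,"az": 0,"jaw": 10},
    {"tx": 0,"ty": 0,"tz": 0,"ax": 0,"ay": 0,"az": 0,"jaw": 10},
    {"tx": 0,"ty": 0,"tz": 0,"ax": 0,"ay": 0,"az": 0,"jaw": 10},
  ],
)

```text
t: 3.8
eef_pos: [445.2, -225.2, 122.2]
eef_rot: [1.378, 2.287, -0.367]
ft_force: [-3.4, 2.3, 6.1]
gripper_width: 0.27
grip_force: 12.0
```

Run:
```python
from h import *
go(lug(0.03)+13*Z,LR)
```

```text
t 3.8 T [ 0.9 -0.3  1.9] A [-0.001 -0.001 -0.005] pos [ 445.2 -225.2  122.2] w 25.1 g 12.0 F [-3.4  2.3  6.1] q [-0.31 -0.5   2.19 -0.4   1.09 -0.67]
```

send_rows(
  increments=[
    {"tx": 6.5,"ty": 0,"tz": -1,"ax": 0,"ay": 0,"az": 0,"jaw": 10},
    {"tx": 12,"ty": 0,"tz": -0.5,"ax": 0,"ay": 0,"az": 0,"jaw": 10},
    {"tx": 18,"ty": 0,"tz": 0,"ax": 0,"ay": 0,"az": 0,"jaw": 10},
    {"tx": 23.5,"ty": 0,"tz": 1.5,"ax": 0,"ay": 0,"az": 0,"jaw": 10},
    {"tx": 29,"ty": 0,"tz": 3,"ax": 0,"ay": 0,"az": 0,"jaw": 10},
  ],
)

```text
t: 4.3
eef_pos: [433.7, -203.8, 103.6]
eef_rot: [1.379, 2.288, -0.367]
ft_force: [1.1, -1.9, 0.2]
gripper_width: 0.263
grip_force: 12.0
```

Run:
```python
from h import *
for th in (.56,1.05): go(lug(th)-lug(.03)+[445.2,-225.2,122.2],LR)
```

```text
t 4.3 T [-1.7  0.1 -1. ] A [-0.002 -0.003 -0.004] pos [ 433.7 -203.8  103.6] w 24.5 g 12.0 F [ 1.1 -1.9  0.2] q [-0.26 -0.53  2.24 -0.42  1.1  -0.62]
t 4.3 T [20.1  0.  14.5] A [-0.002 -0.003 -0.004] pos [ 433.7 -203.8  103.6] w 24.5 g 12.0 F [ 1.1 -1.9  0.2] q [-0.26 -0.53  2.24 -0.42  1.1  -0.62]
```

send_rows(
  increments=[
    {"tx": 5,"ty": 0,"tz": 2.5,"ax": 0,"ay": 0,"az": 0,"jaw": 10},
    {"tx": 10,"ty": 0,"tz": 5.5,"ax": 0,"ay": 0,"az": 0,"jaw": 10},
    {"tx": 14.5,"ty": 0,"tz": 9,"ax": 0,"ay": 0,"az": 0,"jaw": 10},
    {"tx": 19,"ty": 0,"tz": 13,"ax": 0,"ay": 0,"az": 0,"jaw": 10},
    {"tx": 22,"ty": 0,"tz": 16,"ax": 0,"ay": 0,"az": 0,"jaw": 10},
  ],
)

```text
t: 4.8
eef_pos: [428.6, -194.3, 78.7]
eef_rot: [1.379, 2.288, -0.367]
ft_force: [-2.5, 5.1, 11.2]
gripper_width: 0.263
grip_force: 12.0
```

Run:
```python
from h import *
go(lug(1.05)-lug(.03)+[445.2,-225.2,122.2],LR)
bot.capture('top'); bot.capture('side'); 
for c in('top','side'):
  for n in('carton','spout_lug','spout_lip','spout_hinge'): print(c,n,[(np.round(q['point']),round(q['conf'],2)) for q in bot.tip_of(c,n)[:1]])
print(lug(1.05),cpt(97,102))
```

```text
t 4.8 T [-1.6  0.1 -1.7] A [-0.002 -0.003 -0.004] pos [ 428.6 -194.3   78.7] w 24.5 g 12.0 F [-2.5  5.1 11.2] q [-0.24 -0.53  2.28 -0.44  1.07 -0.57]
top carton [(array([ 478., -288.,   -4.]), 0.62)]
top spout_lug [(array([ 427., -189.,   93.]), 0.67)]
top spout_lip [(array([ 431., -201.,  102.]), 0.9)]
top spout_hinge [(array([ 455., -235.,   80.]), 0.84)]
side carton [(array([ 480., -288.,    2.]), 0.59)]
side spout_lug [(array([ 427., -187.,   90.]), 0.65)]
side spout_lip [(array([ 435., -200.,  106.]), 0.62)]
side spout_hinge []
[ 425.711 -189.284   90.26 ] [ 433.281 -203.45   102.   ]
```

send_rows(
  increments=[
    {"tx": 0,"ty": 0,"tz": 0,"ax": 0,"ay": 0,"az": 0,"jaw": 50},
    {"tx": 0,"ty": 0,"tz": 0,"ax": 0,"ay": 0,"az": 0,"jaw": 50},
    {"tx": 0,"ty": 0,"tz": -20,"ax": 0,"ay": 0,"az": 0,"jaw": 50},
    {"tx": 0,"ty": 0,"tz": -60,"ax": 0,"ay": 0,"az": 0,"jaw": 93},
    {"tx": 0,"ty": 0,"tz": -110,"ax": 0,"ay": 0,"az": 0,"jaw": 93},
  ],
)

```text
t: 5.8
eef_pos: [401.9, -145.7, 174.4]
eef_rot: [1.381, 2.29, -0.369]
ft_force: [1.0, 0.4, 0.5]
gripper_width: 0.646
grip_force: 0.0
```

Run:
```python
from h import *
go(cpt(-15,119)+[0,0,90],frame(YAW,0))
M={}
for c in('side','top'):
    bot.capture(c); r=bot.silhouettes(c,'carton'); print(c,len(r)); 
    if r: M[c]=np.array(r[0]['pixels']); print(fit({c:M[c]},np.array([479,-289,-1.08])))
    for n in('carton','spout_lug','spout_lip','bowl'): print(c,n,[(np.round(q['point']),round(q['conf'],2)) for q in bot.tip_of(c,n)[:1]])
```

```text
t 5.8 T [-171.4    1.5   58.1] A [-0.003  0.519 -0.005] pos [ 401.9 -145.7  174.4] w 60.1 g 0.0 F [1.  0.4 0.5] q [-0.12 -0.69  2.22 -0.44  1.32 -0.55]
side 1
(array([ 476.49 , -287.182,   -1.096]), np.float64(0.0445720535958436))
side carton [(array([ 480., -290.,   -3.]), 0.83)]
side spout_lug [(array([ 434., -202.,  105.]), 0.54)]
side spout_lip [(array([ 435., -203.,  103.]), 0.76)]
side bowl [(array([571., -27.,  -0.]), 0.63)]
top 1
(array([ 474.742, -285.404,   -1.098]), np.float64(0.13118279569892477))
top carton [(array([ 481., -288.,   -4.]), 0.76)]
top spout_lug [(array([ 427., -187.,   92.]), 0.91)]
top spout_lip [(array([ 437., -202.,  102.]), 0.87)]
top bowl [(array([568., -23.,   1.]), 0.68)]
```

send_rows(
  increments=[
    {"tx": -35,"ty": 0,"tz": -30,"ax": 0,"ay": 0.13,"az": 0,"jaw": 93},
    {"tx": -80,"ty": 0,"tz": -20,"ax": 0,"ay": 0.26,"az": 0,"jaw": 93},
    {"tx": -120,"ty": 1,"tz": 5,"ax": 0,"ay": 0.39,"az": 0,"jaw": 93},
    {"tx": -155,"ty": 1,"tz": 35,"ax": 0,"ay": 0.52,"az": 0,"jaw": 93},
    {"tx": -171,"ty": 1,"tz": 58,"ax": 0,"ay": 0.52,"az": 0,"jaw": 93},
  ],
)

```text
t: 6.9
eef_pos: [487.4, -304.3, 210.5]
eef_rot: [1.623, 2.69, 0.004]
ft_force: [0.9, 0.9, 1.0]
gripper_width: 0.999
grip_force: 0.0
```

Run:
```python
from h import *
go(cpt(-15,119),frame(YAW,0))
w=save('wrist','w2')
ci=bot.camera_info('wrist'); 
def px(P):
    W=np.linalg.inv(ci['cam_to_world']); q=np.array(ci['mtx'])@(W[:3,:3]@P+W[:3,3]); return q[:2]/q[2]
for a in(-60,60):
  for b in(-31,31):print(a,b,px(cpt(a,165)+b*np.array([-np.sin(YAW),np.cos(YAW),0])))
```

```text
t 6.9 T [ 2.3 -0.4 91.5] A [ 0.002 -0.001 -0.006] pos [ 487.4 -304.3  210.5] w 92.9 g 0.0 F [0.9 0.9 1. ] q [-0.6  -0.1   1.67  0.    1.57 -1.09]
-60 -31 [210.733 258.163]
-60 31 [291.908 257.76 ]
60 -31 [203.828  93.276]
60 31 [296.622  92.538]
```

View pics/w2.png

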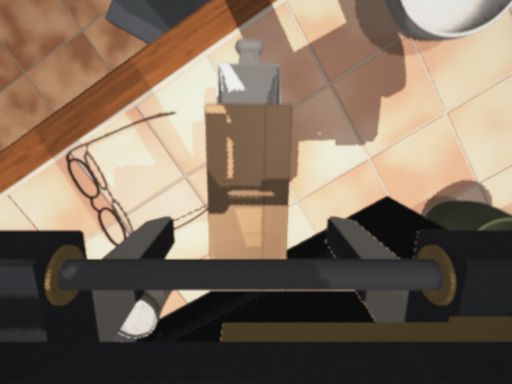

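The spout is out (lug at (249,47)), the carton's front top edge is at row 104, and the fingers straddle it evenly. Going down to grip.

send_rows(
  increments=[
    {"tx": 1,"ty": 0,"tz": 25,"ax": 0,"ay": 0,"az": 0,"jaw": 93},
    {"tx": 1,"ty": 0,"tz": 50,"ax": 0,"ay": 0,"az": 0,"jaw": 93},
    {"tx": 1,"ty": 0,"tz": 75,"ax": 0,"ay": 0,"az": 0,"jaw": 93},
    {"tx": 1,"ty": 0,"tz": 91,"ax": 0,"ay": 0,"az": 0,"jaw": 93},
    {"tx": 1,"ty": 0,"tz": 91,"ax": 0,"ay": 0,"az": 0,"jaw": 75},
  ],
  squeeze=30,
)

```text
t: 7.45
eef_pos: [485.2, -300.2, 116.3]
eef_rot: [-1.621, -2.688, 0.0]
ft_force: [-0.7, -0.2, 0.8]
gripper_width: 0.952
grip_force: 0.0
```

send_rows(
  increments=[
    {"tx": 0,"ty": 0,"tz": 0,"ax": 0,"ay": 0,"az": 0,"jaw": 50},
    {"tx": 0,"ty": 0,"tz": 0,"ax": 0,"ay": 0,"az": 0,"jaw": 50},
    {"tx": 0,"ty": 0,"tz": 0,"ax": 0,"ay": 0,"az": 0,"jaw": 50},
    {"tx": 0,"ty": 0,"tz": 0,"ax": 0,"ay": 0,"az": 0,"jaw": 50},
    {"tx": 0,"ty": 0,"tz": 0,"ax": 0,"ay": 0,"az": 0,"jaw": 50},
  ],
)

```text
t: 7.95
eef_pos: [486.4, -301.0, 119.8]
eef_rot: [1.62, 2.688, -0.001]
ft_force: [-1.6, -0.5, 6.4]
gripper_width: 0.667
grip_force: 29.9
```

Run:
```python
from h import *
go(cpt(-15,119),frame(YAW,0))
```

```text
t 7.95 T [-0.9 -0.8  0.8] A [ 0.001  0.003 -0.005] pos [ 486.4 -301.   119.8] w 62.0 g 29.9 F [-1.6 -0.5  6.4] q [-0.6  -0.07  1.79 -0.    1.42 -1.08]
```

send_rows(
  increments=[
    {"tx": 0,"ty": 0,"tz": 0,"ax": 0,"ay": 0,"az": 0,"jaw": 50},
    {"tx": 0,"ty": 0,"tz": -20,"ax": 0,"ay": 0,"az": 0,"jaw": 50},
    {"tx": 0,"ty": 0,"tz": -50,"ax": 0,"ay": 0,"az": 0,"jaw": 50},
    {"tx": 0,"ty": 0,"tz": -80,"ax": 0,"ay": 0,"az": 0,"jaw": 50},
    {"tx": 0,"ty": 0,"tz": -100,"ax": 0,"ay": 0,"az": 0,"jaw": 50},
  ],
  squeeze=50,
)

```text
t: 8.45
eef_pos: [486.1, -300.7, 220.7]
eef_rot: [1.62, 2.689, -0.0]
ft_force: [1.2, -0.5, -3.4]
gripper_width: 0.665
grip_force: 49.8
```

```bash
cat >> h.py <<'E'
BOWL=np.array([569,-25,0.])
def pour(phi,before,z,az=85):
    phi=np.radians(phi); yaw=np.radians(az-180); u=-np.array([np.cos(yaw),np.sin(yaw),0])
    o=112*np.cos(phi)-17*np.sin(phi); v=-112*np.sin(phi)-17*np.cos(phi)
    return BOWL-(before+o)*u+[0,0,z-v], frame(yaw,phi)
E
python3 - <<'E'
from h import *
s=save('side','s3'); t=save('top','t3')
for a in ((0,90,200),(28,35,135),(45,30,105)): p=pour(*a); print(p[0]); go(*p)
ci=bot.camera_info('top'); K=np.array(ci['mtx']); T=np.array(ci['cam_to_world'])
for pxl in ((343,154),(668*1.28-512,125*1.28)):
    d=T[:3,:3]@np.linalg.solve(K,[*pxl,1]); o=T[:3,3]
    for z in(0,250): print(z,o+d*(z-o[2])/d[2])
cv2.imwrite('pics/st3.png',cv2.resize(np.hstack([s,t])[:,:,::-1],(800,300)))
E
```

```text
[ 551.395 -226.231  217.   ]
t 8.55 T [35.9 92.2  4.4] A [0.003 0.004 0.573] pos [ 486.6 -301.   221.4] w 62.2 g 49.8 F [-0.4 -0.  -4.4] q [-0.6  -0.11  1.67 -0.    1.58 -1.08]
[ 558.026 -150.43   202.591]
t 8.55 T [ 99.9 133.5  18.7] A [ 0.143 -0.471  0.561] pos [ 486.6 -301.   221.4] w 62.2 g 49.8 F [-0.4 -0.  -4.4] q [-0.6  -0.11  1.67 -0.    1.58 -1.08]
[ 560.531 -121.805  196.217]
t 8.55 T [124.  149.1  25. ] A [ 0.228 -0.76   0.542] pos [ 486.6 -301.   221.4] w 62.2 g 49.8 F [-0.4 -0.  -4.4] q [-0.6  -0.11  1.67 -0.    1.58 -1.08]
0 [ 661.909 -262.075    0.   ]
250 [ 627.082 -204.872  250.   ]
0 [ 647.038 -261.966    0.   ]
250 [ 616.158 -204.792  250.   ]
```

View pics/st3.png

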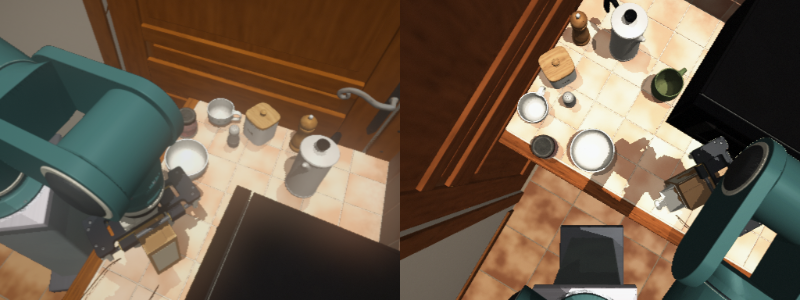

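Run:
```python
from h import *
A=[];b=[]
for cam,p in (('top',(344,155)),('side',(303,241))):
    ci=bot.camera_info(cam); T=np.array(ci['cam_to_world']); d=T[:3,:3]@np.linalg.solve(np.array(ci['mtx']),[*p,1]); d/=np.linalg.norm(d)
    P=np.eye(3)-np.outer(d,d); A.append(P); b.append(P@T[:3,3])
x=np.linalg.lstsq(np.vstack(A),np.hstack(b),rcond=None)[0]; print(x,[np.linalg.norm(a@x-c) for a,c in zip(A,b)])
for a in ((0,100,180,85),(20,70,160,85),(20,70,160,75),(28,35,135,75)): p=pour(*a); print(a,p[0]); go(*p)
```

```text
[ 650.303 -217.555  210.132] [np.float64(19.439920222624046), np.float64(19.439920222625258)]
(0, 100, 180, 85) [ 550.523 -236.193  197.   ]
t 8.55 T [27.6 86.8 24.5] A [0.003 0.004 0.573] pos [ 486.6 -301.   221.4] w 62.2 g 49.8 F [-0.4 -0.  -4.4] q [-0.6  -0.11  1.67 -0.    1.58 -1.08]
(20, 70, 160, 85) [ 554.233 -193.786  214.281]
t 8.55 T [ 63.3 109.9   7.1] A [ 0.103 -0.336  0.567] pos [ 486.6 -301.   221.4] w 62.2 g 49.8 F [-0.4 -0.  -4.4] q [-0.6  -0.11  1.67 -0.    1.58 -1.08]
(20, 70, 160, 75) [ 525.148 -188.658  214.281]
t 8.55 T [81.4 86.6  6.9] A [ 0.134 -0.329  0.739] pos [ 486.6 -301.   221.4] w 62.2 g 49.8 F [-0.4 -0.  -4.4] q [-0.6  -0.11  1.67 -0.    1.58 -1.08]
(28, 35, 135, 75) [ 536.412 -146.619  202.591]
t 8.55 T [113.3 116.2  18.6] A [ 0.186 -0.462  0.732] pos [ 486.6 -301.   221.4] w 62.2 g 49.8 F [-0.4 -0.  -4.4] q [-0.6  -0.11  1.67 -0.    1.58 -1.08]
```

send_rows(
  increments=[
    {"tx": 15,"ty": 15,"tz": 0,"ax": 0.01,"ay": -0.03,"az": 0.1,"jaw": 50},
    {"tx": 30,"ty": 33,"tz": 1,"ax": 0.03,"ay": -0.08,"az": 0.22,"jaw": 50},
    {"tx": 44,"ty": 52,"tz": 2,"ax": 0.055,"ay": -0.15,"az": 0.35,"jaw": 50},
    {"tx": 58,"ty": 73,"tz": 4,"ax": 0.08,"ay": -0.22,"az": 0.48,"jaw": 50},
    {"tx": 70,"ty": 92,"tz": 6,"ax": 0.105,"ay": -0.29,"az": 0.6,"jaw": 50},
  ],
)

```text
t: 9.05
eef_pos: [534.4, -194.6, 211.2]
eef_rot: [2.194, 1.938, -0.351]
ft_force: [0.6, -0.9, -3.0]
gripper_width: 0.664
grip_force: 49.8
```

Run:
```python
from h import *
for a in ((28,40,130,80),(33,35,115,80)): p=pour(*a); print(p[0]); go(*p)
```

```text
[ 546.268 -153.92   197.591]
t 9.05 T [44.   6.8  0.2] A [ 0.008 -0.181  0.05 ] pos [ 534.4 -194.6  211.2] w 61.8 g 49.8 F [ 0.6 -0.9 -3. ] q [-0.23 -0.13  1.72 -0.31  1.53 -0.1 ]
[ 548.219 -142.854  190.257]
t 9.05 T [56.9  7.4  3.8] A [ 0.01  -0.269  0.049] pos [ 534.4 -194.6  211.2] w 61.8 g 49.8 F [ 0.6 -0.9 -3. ] q [-0.23 -0.13  1.72 -0.31  1.53 -0.1 ]
```

send_rows(
  increments=[
    {"tx": 11,"ty": 2,"tz": 0,"ax": 0,"ay": -0.045,"az": 0.02,"jaw": 50},
    {"tx": 22,"ty": 4,"tz": 0,"ax": 0,"ay": -0.09,"az": 0.03,"jaw": 50},
    {"tx": 33,"ty": 6,"tz": 0,"ax": 0.01,"ay": -0.135,"az": 0.05,"jaw": 50},
    {"tx": 44,"ty": 7,"tz": 0,"ax": 0.01,"ay": -0.18,"az": 0.05,"jaw": 50},
    {"tx": 44,"ty": 7,"tz": 0,"ax": 0.01,"ay": -0.18,"az": 0.05,"jaw": 50},
  ],
)

```text
t: 9.55
eef_pos: [546.1, -153.2, 196.3]
eef_rot: [2.126, 1.799, -0.533]
ft_force: [-0.1, -0.2, -3.6]
gripper_width: 0.666
grip_force: 49.8
```

Run:
```python
from h import *
s=save('side','s4'); t=save('top','t4')
for c in('top','side'):
  for n in('spout_lug','spout_lip','spout_hinge','bowl'): print(c,n,[(np.round(q['point']),round(q['conf'],2)) for q in bot.tip_of(c,n)[:1]])
for ph,b,z in ((28,40,130),(34,35,115),(40,32,108),(46,30,106),(52,30,108)): p=pour(ph,b,z,80); go(*p)
k=[x[100:360,60:460] if i==0 else x[100:360,112:512] for i,x in enumerate((s,t))]
cv2.imwrite('pics/st4.png',np.hstack(k)[:,:,::-1])
```

```text
top spout_lug []
top spout_lip []
top spout_hinge []
top bowl []
side spout_lug []
side spout_lip []
side spout_hinge []
side bowl []
t 10.05 T [ 2.1 -0.3  1.2] A [-0.001 -0.004  0.004] pos [ 546.4 -155.3  199.6] w 62.1 g 49.8 F [ 0.2 -0.  -3.9] q [-0.07 -0.09  1.74 -0.48  1.55  0.12]
t 10.05 T [16.  -0.3  0.5] A [-0.    -0.109  0.004] pos [ 546.4 -155.3  199.6] w 62.1 g 49.8 F [ 0.2 -0.  -3.9] q [-0.07 -0.09  1.74 -0.48  1.55  0.12]
t 10.05 T [25.5 -0.2 -6. ] A [-0.    -0.214  0.004] pos [ 546.4 -155.3  199.6] w 62.1 g 49.8 F [ 0.2 -0.  -3.9] q [-0.07 -0.09  1.74 -0.48  1.55  0.12]
t 10.05 T [ 33.   -0.2 -16. ] A [ 0.    -0.318  0.004] pos [ 546.4 -155.3  199.6] w 62.1 g 49.8 F [ 0.2 -0.  -3.9] q [-0.07 -0.09  1.74 -0.48  1.55  0.12]
t 10.05 T [ 38.   -0.2 -28. ] A [ 0.    -0.423  0.004] pos [ 546.4 -155.3  199.6] w 62.1 g 49.8 F [ 0.2 -0.  -3.9] q [-0.07 -0.09  1.74 -0.48  1.55  0.12]
```

View pics/st4.png

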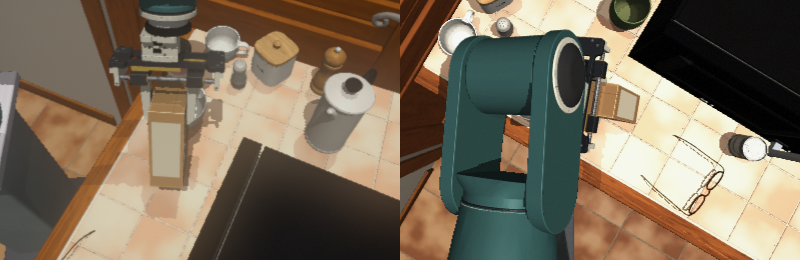

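The carton is tilted above the bowl, but the arm and carton hide the bowl in both fixed views; the wrist camera should see spout and bowl.

Run:
```python
from h import *
w=save('wrist','w5')
for n in('spout_lip','spout_lug','bowl'): print(n,[(np.round(q['point']),round(q['conf'],2)) for q in bot.tip_of('wrist',n)[:1]])
print('expected lip',BOWL-40*np.array([np.cos(np.radians(80)),np.sin(np.radians(80)),0])+[0,0,130])
```

```text
spout_lip [(array([560., -66., 128.]), 0.66)]
spout_lug [(array([562., -56., 117.]), 0.73)]
bowl []
expected lip [562.054 -64.392 130.   ]
```

View pics/w5.png

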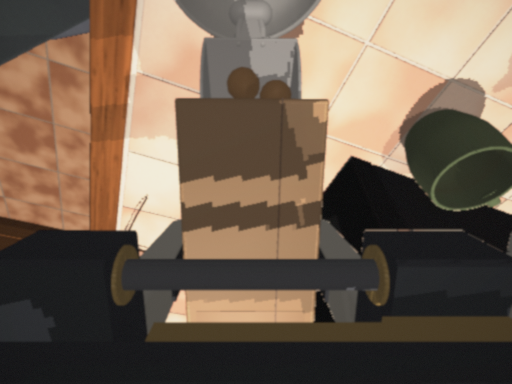

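The wrist view shows two biscuits on the spout plate at (243,83) and (275,93), the lug at (250,15) over the bowl; the lip matches the model within 3 mm. Tilting slowly.

send_rows(
  increments=[
    {"tx": 5,"ty": 0,"tz": 1,"ax": 0,"ay": -0.03,"az": 0,"jaw": 50},
    {"tx": 10,"ty": 0,"tz": 1,"ax": 0,"ay": -0.07,"az": 0,"jaw": 50},
    {"tx": 16,"ty": 0,"tz": 0.5,"ax": 0,"ay": -0.109,"az": 0,"jaw": 50},
    {"tx": 18.5,"ty": 0,"tz": -1,"ax": 0,"ay": -0.135,"az": 0,"jaw": 50},
    {"tx": 21,"ty": 0,"tz": -2.5,"ax": 0,"ay": -0.16,"az": 0,"jaw": 50},
  ],
)

```text
t: 10.75
eef_pos: [549.9, -135.0, 191.7]
eef_rot: [2.022, 1.706, -0.68]
ft_force: [0.5, 0.8, -4.6]
gripper_width: 0.668
grip_force: 49.8
```

Run:
```python
from h import *
for ph,b,z in ((38,33,110),(42,31,107),(46,30,106),(52,30,108)): p=pour(ph,b,z,80); go(*p)
```

```text
t 10.75 T [ 0.3 -0.3 -1. ] A [ 0.    -0.017  0.005] pos [ 549.9 -135.   191.7] w 62.1 g 49.8 F [ 0.5  0.8 -4.6] q [ 0.03 -0.05  1.75 -0.63  1.59  0.24]
t 10.75 T [ 5.2 -0.2 -7.6] A [ 0.001 -0.086  0.005] pos [ 549.9 -135.   191.7] w 62.1 g 49.8 F [ 0.5  0.8 -4.6] q [ 0.03 -0.05  1.75 -0.63  1.59  0.24]
t 10.75 T [  8.8  -0.2 -15. ] A [ 0.001 -0.156  0.005] pos [ 549.9 -135.   191.7] w 62.1 g 49.8 F [ 0.5  0.8 -4.6] q [ 0.03 -0.05  1.75 -0.63  1.59  0.24]
t 10.75 T [ 11.7  -0.2 -27.7] A [ 0.001 -0.261  0.005] pos [ 549.9 -135.   191.7] w 62.1 g 49.8 F [ 0.5  0.8 -4.6] q [ 0.03 -0.05  1.75 -0.63  1.59  0.24]
```

send_rows(
  increments=[
    {"tx": 1,"ty": 0,"tz": -2,"ax": 0,"ay": -0.03,"az": 0,"jaw": 50},
    {"tx": 3,"ty": 0,"tz": -5,"ax": 0,"ay": -0.06,"az": 0,"jaw": 50},
    {"tx": 5,"ty": 0,"tz": -7.5,"ax": 0,"ay": -0.085,"az": 0,"jaw": 50},
    {"tx": 6,"ty": 0,"tz": -10,"ax": 0,"ay": -0.11,"az": 0,"jaw": 50},
    {"tx": 8,"ty": 0,"tz": -13,"ax": 0,"ay": -0.135,"az": 0,"jaw": 50},
  ],
)

```text
t: 11.25
eef_pos: [552.3, -121.3, 197.7]
eef_rot: [1.93, 1.627, -0.797]
ft_force: [-0.1, -0.5, -4.9]
gripper_width: 0.668
grip_force: 49.8
```

send_rows(
  increments=[
    {"tx": 0,"ty": 0,"tz": -2,"ax": 0,"ay": -0.02,"az": 0,"jaw": 50},
    {"tx": 1,"ty": 0,"tz": -6,"ax": 0,"ay": -0.05,"az": 0,"jaw": 50},
    {"tx": 2,"ty": 0,"tz": -10,"ax": 0,"ay": -0.08,"az": 0,"jaw": 50},
    {"tx": 3,"ty": 0,"tz": -14,"ax": 0,"ay": -0.11,"az": 0,"jaw": 50},
    {"tx": 3,"ty": 0,"tz": -14,"ax": 0,"ay": -0.11,"az": 0,"jaw": 50},
  ],
)

```text
t: 11.75
eef_pos: [554.4, -109.0, 204.9]
eef_rot: [1.851, 1.564, -0.888]
ft_force: [0.1, -0.0, -3.3]
gripper_width: 0.668
grip_force: 49.8
```

Run:
```python
from h import *
go(*pour(52,30,108,80))
w=save('wrist','w6')
r=bot.look_for('wrist','biscuit_1')
for q in r: print(np.round(q['point']),round(q['conf'],2))
```

```text
t 11.75 T [-1.7 -0.2 -0.9] A [ 0.001 -0.016  0.006] pos [ 554.4 -109.   204.9] w 62.2 g 49.8 F [ 0.1 -0.  -3.3] q [ 0.16  0.03  1.74 -0.83  1.7   0.36]
```

View pics/w6.png

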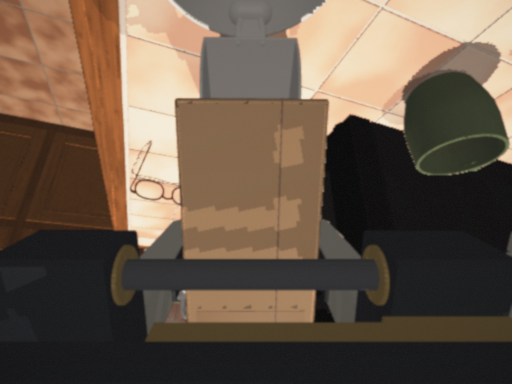

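The plate is empty now. A short jiggle and wait, then back off.

send_rows(
  increments=[
    {"tx": 4,"ty": 0,"tz": 0,"ax": 0,"ay": -0.02,"az": 0,"jaw": 50},
    {"tx": -4,"ty": 0,"tz": 0,"ax": 0,"ay": 0,"az": 0,"jaw": 50},
    {"tx": 4,"ty": 0,"tz": 0,"ax": 0,"ay": -0.02,"az": 0,"jaw": 50},
    {"tx": 0,"ty": 0,"tz": 0,"ax": 0,"ay": -0.02,"az": 0,"jaw": 50},
    {"tx": 0,"ty": 0,"tz": 0,"ax": 0,"ay": -0.02,"az": 0,"jaw": 50},
  ],
)

```text
t: 12.35
eef_pos: [554.2, -109.8, 205.5]
eef_rot: [1.839, 1.551, -0.902]
ft_force: [0.2, -0.2, -3.5]
gripper_width: 0.67
grip_force: 49.8
```

Run:
```python
from h import *
go(*pour(28,45,150,80)); go(*pour(20,85,190,80))
bot.capture('wrist'); r=bot.look_for('wrist','biscuit_1')
for q in r: print(np.round(q['point']),round(q['conf'],2))
```

```text
t 12.35 T [-40.2  -0.4  31.9] A [0.    0.421 0.005] pos [ 554.2 -109.8  205.5] w 62.3 g 49.8 F [ 0.2 -0.2 -3.5] q [ 0.17  0.04  1.74 -0.85  1.7   0.37]
t 12.35 T [-91.   -0.7  53.8] A [0.    0.561 0.005] pos [ 554.2 -109.8  205.5] w 62.3 g 49.8 F [ 0.2 -0.2 -3.5] q [ 0.17  0.04  1.74 -0.85  1.7   0.37]
```

send_rows(
  increments=[
    {"tx": -13,"ty": 0,"tz": 8,"ax": 0,"ay": 0.12,"az": 0,"jaw": 50},
    {"tx": -27,"ty": 0,"tz": 20,"ax": 0,"ay": 0.26,"az": 0,"jaw": 50},
    {"tx": -42,"ty": 0,"tz": 32,"ax": 0,"ay": 0.4,"az": 0,"jaw": 50},
    {"tx": -66,"ty": 0,"tz": 43,"ax": 0,"ay": 0.49,"az": 0,"jaw": 50},
    {"tx": -91,"ty": -1,"tz": 54,"ax": 0,"ay": 0.56,"az": 0,"jaw": 50},
  ],
)

```text
t: 12.95
eef_pos: [536.2, -207.8, 245.3]
eef_rot: [2.213, 1.864, -0.388]
ft_force: [-0.3, -0.7, -4.0]
gripper_width: 0.665
grip_force: 49.8
```

Run:
```python
from h import *
go(*pour(20,85,190,80)); go(cpt(-15,121)+[0,0,100],frame(YAW,0))
for c in ('wrist','side'):
    save(c,'b_'+c); r=bot.look_for(c,'biscuit_1')
    for q in r: print(c,np.round(q['point']),round(q['conf'],2), np.round(np.linalg.norm(np.array(q['point'])[:2]-BOWL[:2])))
```

```text
t 12.95 T [1.5 0.5 0.6] A [ 0.001 -0.003  0.004] pos [ 536.2 -207.8  245.3] w 61.9 g 49.8 F [-0.3 -0.7 -4. ] q [-0.24 -0.13  1.67 -0.35  1.58 -0.07]
t 12.95 T [-87.3 -33.4  57.4] A [-0.115  0.334 -0.655] pos [ 536.2 -207.8  245.3] w 61.9 g 49.8 F [-0.3 -0.7 -4. ] q [-0.24 -0.13  1.67 -0.35  1.58 -0.07]
```

View pics/b_wrist.png

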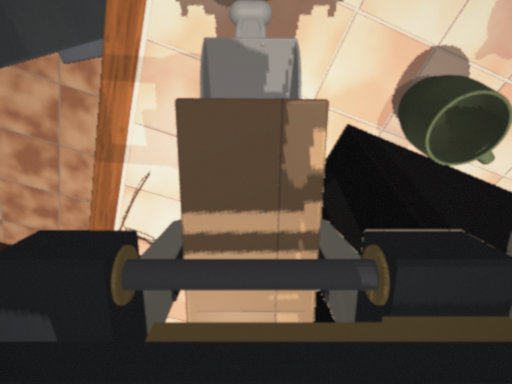

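The wrist view shows the empty spout and no bowl. I'll carry on back to the original spot, raised, and check the bowl from there.

send_rows(
  increments=[
    {"tx": -17,"ty": -7,"tz": 11,"ax": -0.02,"ay": 0.065,"az": -0.13,"jaw": 50},
    {"tx": -35,"ty": -13,"tz": 22,"ax": -0.04,"ay": 0.13,"az": -0.26,"jaw": 50},
    {"tx": -52,"ty": -20,"tz": 34,"ax": -0.07,"ay": 0.2,"az": -0.39,"jaw": 50},
    {"tx": -70,"ty": -27,"tz": 45,"ax": -0.09,"ay": 0.265,"az": -0.52,"jaw": 50},
    {"tx": -87,"ty": -33,"tz": 57,"ax": -0.115,"ay": 0.334,"az": -0.65,"jaw": 50},
  ],
)

```text
t: 13.65
eef_pos: [486.5, -300.2, 219.6]
eef_rot: [-1.611, -2.694, 0.002]
ft_force: [0.5, -0.3, -2.4]
gripper_width: 0.667
grip_force: 49.8
```

Run:
```python
from h import *
go(cpt(-15,121),frame(YAW,0))
ks=[]
for c in ('top','side'):
    im=bot.capture(c); r=bot.look_for(c,'biscuit_1')
    for q in r: print(c,np.round(q['point']),round(q['conf'],2), np.round(np.linalg.norm(np.array(q['point'])[:2]-BOWL[:2])))
    for n in ('bowl','jar_2','mug_3','mill_3'): print(n,[np.round(q['point']) for q in bot.tip_of(c,n)[:1]])
    ci=bot.camera_info(c); W=np.linalg.inv(ci['cam_to_world']); q=np.array(ci['mtx'])@(W[:3,:3]@BOWL+W[:3,3]); x,y=(q[:2]/q[2]).astype(int); print(x,y)
    x0,y0=max(x-50,0),max(y-60,0); ks.append(cv2.resize(im[y0:y0+100,x0:x0+100],(400,400),interpolation=2))
cv2.imwrite('pics/bowl.png',np.hstack(ks)[:,:,::-1])
```

```text
t 13.65 T [-1.7 -1.1 98.6] A [-0.002 -0.001  0.002] pos [ 486.5 -300.2  219.6] w 62.1 g 49.8 F [ 0.5 -0.3 -2.4] q [-0.6  -0.11  1.66 -0.    1.59 -1.09]
top [571.  -5.  27.] 0.53 20.0
top [569. -39.  29.] 0.38 14.0
top [ 436. -212.  196.] 0.23 230.0
bowl [array([566., -22.,   1.])]
jar_2 [array([576., 112.,  -2.])]
mug_3 [array([704., 148.,   2.])]
mill_3 [array([720.,  46.,   0.])]
246 191
side [559. -28.  21.] 0.5 10.0
side [571. -45.  29.] 0.44 20.0
bowl [array([566., -26.,   0.])]
jar_2 [array([575., 122.,   4.])]
mug_3 [array([710., 152.,   0.])]
mill_3 [array([725.,  48.,  -0.])]
240 214
```

View pics/bowl.png

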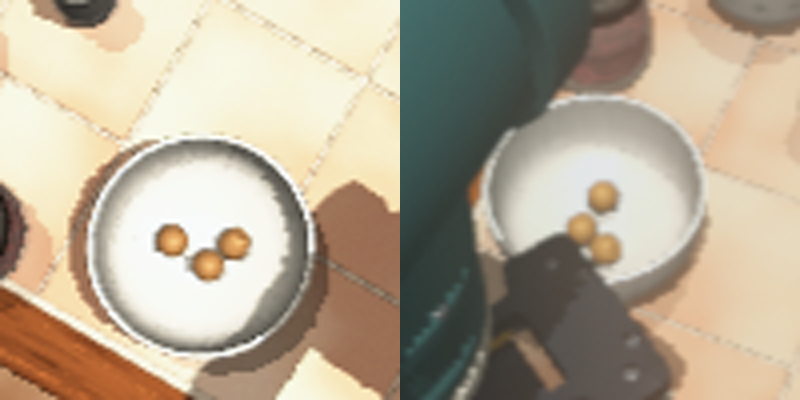

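Three biscuits lie mid-bowl (top crop (171,240), (208,264), (234,243)); the bowl and bystanders are unmoved. Three must still be in the carton (one is faintly detected on the spout), so I'll pour again.

send_rows(
  increments=[
    {"tx": 15,"ty": 15,"tz": -4,"ax": 0.01,"ay": -0.03,"az": 0.1,"jaw": 50},
    {"tx": 30,"ty": 33,"tz": -4,"ax": 0.03,"ay": -0.08,"az": 0.22,"jaw": 50},
    {"tx": 44,"ty": 52,"tz": -2,"ax": 0.055,"ay": -0.15,"az": 0.35,"jaw": 50},
    {"tx": 58,"ty": 73,"tz": 2,"ax": 0.08,"ay": -0.22,"az": 0.48,"jaw": 50},
    {"tx": 70,"ty": 92,"tz": 5,"ax": 0.105,"ay": -0.29,"az": 0.6,"jaw": 50},
  ],
)

```text
t: 14.75
eef_pos: [535.8, -194.7, 215.5]
eef_rot: [2.193, 1.936, -0.353]
ft_force: [1.1, 0.0, -4.1]
gripper_width: 0.668
grip_force: 49.8
```

Run:
```python
from h import *
for a in ((28,40,130,80),(34,35,115,80)): go(*pour(*a))
```

```text
t 14.75 T [45.2  5.5  4.3] A [ 0.008 -0.179  0.05 ] pos [ 535.8 -194.7  215.5] w 62.2 g 49.8 F [ 1.1  0.  -4.1] q [-0.23 -0.13  1.71 -0.31  1.54 -0.1 ]
t 14.75 T [58.9  6.2  6. ] A [ 0.011 -0.284  0.049] pos [ 535.8 -194.7  215.5] w 62.2 g 49.8 F [ 1.1  0.  -4.1] q [-0.23 -0.13  1.71 -0.31  1.54 -0.1 ]
```

send_rows(
  increments=[
    {"tx": 11,"ty": 2,"tz": 1,"ax": 0,"ay": -0.045,"az": 0.02,"jaw": 50},
    {"tx": 22,"ty": 4,"tz": 2,"ax": 0,"ay": -0.09,"az": 0.03,"jaw": 50},
    {"tx": 33,"ty": 5,"tz": 3,"ax": 0.01,"ay": -0.135,"az": 0.05,"jaw": 50},
    {"tx": 45,"ty": 6,"tz": 4,"ax": 0.01,"ay": -0.18,"az": 0.05,"jaw": 50},
    {"tx": 45,"ty": 6,"tz": 4,"ax": 0.01,"ay": -0.18,"az": 0.05,"jaw": 50},
  ],
)

```text
t: 15.25
eef_pos: [546.3, -153.4, 196.2]
eef_rot: [2.125, 1.797, -0.535]
ft_force: [0.4, 0.9, -4.3]
gripper_width: 0.663
grip_force: 49.8
```

Run:
```python
from h import *
im=save('wrist','w7'); r=bot.look_for('wrist','biscuit_1')
for q in r: print(np.round(q['point']),round(q['conf'],2))
for ph,b,z in ((28,40,130),(34,35,115),(40,32,108),(46,30,106),(52,30,108),(58,30,112)): go(*pour(ph,b,z,80))
```

```text
[549. -89. 140.] 0.89
t 15.35 T [ 0.8 -0.2 -0.5] A [-0.002 -0.003  0.007] pos [ 546.3 -154.8  197.5] w 61.5 g 49.8 F [-1.1 -1.4 -3.4] q [-0.07 -0.09  1.74 -0.48  1.55  0.12]
t 15.35 T [14.6 -0.1 -1.1] A [-0.002 -0.108  0.007] pos [ 546.3 -154.8  197.5] w 61.5 g 49.8 F [-1.1 -1.4 -3.4] q [-0.07 -0.09  1.74 -0.48  1.55  0.12]
t 15.35 T [24.1 -0.1 -7.6] A [-0.001 -0.213  0.007] pos [ 546.3 -154.8  197.5] w 61.5 g 49.8 F [-1.1 -1.4 -3.4] q [-0.07 -0.09  1.74 -0.48  1.55  0.12]
t 15.35 T [ 31.6  -0.  -17.6] A [-0.001 -0.317  0.007] pos [ 546.3 -154.8  197.5] w 61.5 g 49.8 F [-1.1 -1.4 -3.4] q [-0.07 -0.09  1.74 -0.48  1.55  0.12]
t 15.35 T [ 36.6  -0.  -29.7] A [-0.001 -0.422  0.007] pos [ 546.3 -154.8  197.5] w 61.5 g 49.8 F [-1.1 -1.4 -3.4] q [-0.07 -0.09  1.74 -0.48  1.55  0.12]
t 15.35 T [ 41.7  -0.  -42.9] A [-0.    -0.527  0.007] pos [ 546.3 -154.8  197.5] w 61.5 g 49.8 F [-1.1 -1.4 -3.4] q [-0.07 -0.09  1.74 -0.48  1.55  0.12]
```

send_rows(
  increments=[
    {"tx": 5,"ty": 0,"tz": -1,"ax": 0,"ay": -0.035,"az": 0,"jaw": 50},
    {"tx": 10,"ty": 0,"tz": -1,"ax": 0,"ay": -0.07,"az": 0,"jaw": 50},
    {"tx": 15,"ty": 0,"tz": -1,"ax": 0,"ay": -0.108,"az": 0,"jaw": 50},
    {"tx": 19,"ty": 3,"tz": -4,"ax": 0,"ay": -0.16,"az": 0,"jaw": 50},
    {"tx": 24,"ty": -3,"tz": -8,"ax": 0,"ay": -0.213,"az": 0,"jaw": 50},
  ],
)

```text
t: 15.85
eef_pos: [547.8, -130.9, 194.0]
eef_rot: [1.987, 1.674, -0.729]
ft_force: [0.2, -0.1, -3.2]
gripper_width: 0.671
grip_force: 49.8
```

send_rows(
  increments=[
    {"tx": 2,"ty": 6,"tz": -3,"ax": 0,"ay": -0.04,"az": 0,"jaw": 50},
    {"tx": 5,"ty": 0,"tz": -7,"ax": 0,"ay": -0.08,"az": 0,"jaw": 50},
    {"tx": 6,"ty": 6,"tz": -11,"ax": 0,"ay": -0.12,"az": 0,"jaw": 50},
    {"tx": 8,"ty": 0,"tz": -16,"ax": 0,"ay": -0.16,"az": 0,"jaw": 50},
    {"tx": 9,"ty": 3,"tz": -20,"ax": 0,"ay": -0.2,"az": 0,"jaw": 50},
  ],
)

```text
t: 16.35
eef_pos: [553.5, -111.6, 203.6]
eef_rot: [1.847, 1.558, -0.896]
ft_force: [1.3, 0.7, -3.2]
gripper_width: 0.668
grip_force: 49.8
```

send_rows(
  increments=[
    {"tx": 0,"ty": 5,"tz": 4,"ax": 0,"ay": 0,"az": 0,"jaw": 50},
    {"tx": 0,"ty": -5,"tz": -4,"ax": 0,"ay": 0,"az": 0,"jaw": 50},
    {"tx": 0,"ty": 5,"tz": 4,"ax": 0,"ay": 0,"az": 0,"jaw": 50},
    {"tx": 0,"ty": -5,"tz": -4,"ax": 0,"ay": 0,"az": 0,"jaw": 50},
    {"tx": 0,"ty": 0,"tz": 0,"ax": 0,"ay": 0,"az": 0,"jaw": 50},
  ],
)

```text
t: 16.85
eef_pos: [553.4, -111.0, 203.9]
eef_rot: [1.848, 1.559, -0.894]
ft_force: [1.0, 0.3, -3.1]
gripper_width: 0.665
grip_force: 49.8
```

Run:
```python
from h import *
im=save('wrist','w8'); r=bot.look_for('wrist','biscuit_1')
for q in r: print(np.round(q['point']),round(q['conf'],2))
for a in ((58,30,114,80),(28,45,150,80),(20,85,190,80)): go(*pour(*a))
```

```text
t 16.95 T [ -3.7  -0.3 -19.6] A [ 0.    -0.113  0.006] pos [ 554.  -111.6  202.9] w 61.8 g 49.8 F [-0.5  0.1 -3.4] q [ 0.16  0.03  1.74 -0.84  1.7   0.36]
t 16.95 T [-41.3  -0.5  28.4] A [-0.001  0.41   0.006] pos [ 554.  -111.6  202.9] w 61.8 g 49.8 F [-0.5  0.1 -3.4] q [ 0.16  0.03  1.74 -0.84  1.7   0.36]
t 16.95 T [-92.4  -0.8  49.8] A [-0.002  0.55   0.006] pos [ 554.  -111.6  202.9] w 61.8 g 49.8 F [-0.5  0.1 -3.4] q [ 0.16  0.03  1.74 -0.84  1.7   0.36]
```

send_rows(
  increments=[
    {"tx": -2,"ty": 0,"tz": -10,"ax": 0,"ay": -0.055,"az": 0,"jaw": 50},
    {"tx": -4,"ty": 0,"tz": -20,"ax": 0,"ay": -0.11,"az": 0,"jaw": 50},
    {"tx": -4,"ty": 4,"tz": -17,"ax": 0,"ay": -0.11,"az": 0,"jaw": 50},
    {"tx": -4,"ty": -4,"tz": -23,"ax": 0,"ay": -0.11,"az": 0,"jaw": 50},
    {"tx": -4,"ty": 0,"tz": -20,"ax": 0,"ay": -0.11,"az": 0,"jaw": 50},
  ],
)

```text
t: 17.45
eef_pos: [555.7, -97.9, 218.9]
eef_rot: [1.767, 1.493, -0.979]
ft_force: [-0.3, 0.1, -2.3]
gripper_width: 0.662
grip_force: 49.8
```

Run:
```python
from h import *
for a in ((42,32,110,80),(28,42,135,80),): go(*pour(*a))
```

```text
t 17.45 T [ 2.2  0.4 36.6] A [0.    0.275 0.006] pos [555.7 -97.9 218.9] w 61.5 g 49.8 F [-0.3  0.1 -2.3] q [ 0.21  0.07  1.72 -0.93  1.76  0.39]
t 17.45 T [-17.5   0.3  58.5] A [-0.001  0.519  0.006] pos [555.7 -97.9 218.9] w 61.5 g 49.8 F [-0.3  0.1 -2.3] q [ 0.21  0.07  1.72 -0.93  1.76  0.39]
```

send_rows(
  increments=[
    {"tx": 1,"ty": 0,"tz": 18,"ax": 0,"ay": 0.13,"az": 0,"jaw": 50},
    {"tx": 2,"ty": 0,"tz": 37,"ax": 0,"ay": 0.275,"az": 0,"jaw": 50},
    {"tx": -8,"ty": 0,"tz": 49,"ax": 0,"ay": 0.4,"az": 0,"jaw": 50},
    {"tx": -18,"ty": 0,"tz": 58,"ax": 0,"ay": 0.52,"az": 0,"jaw": 50},
    {"tx": -18,"ty": 0,"tz": 58,"ax": 0,"ay": 0.52,"az": 0,"jaw": 50},
  ],
)

```text
t: 17.95
eef_pos: [546.0, -159.0, 205.9]
eef_rot: [2.131, 1.788, -0.527]
ft_force: [-0.7, -0.9, -2.7]
gripper_width: 0.668
grip_force: 49.8
```

Run:
```python
from h import *
im=save('wrist','w9'); r=bot.look_for('wrist','biscuit_1')
for q in r: print(np.round(q['point']),round(q['conf'],2))
for a in ((20,85,190,80),(34,35,115,80)): go(*pour(*a))
# brown blobs on plate region
hsv=cv2.cvtColor(im[35:100,200:300],cv2.COLOR_RGB2HSV); print('brown px',((hsv[...,1]>100)).sum())
h0=cv2.cvtColor(cv2.imread('pics/w5.png')[35:100,200:300],cv2.COLOR_BGR2HSV); h7=cv2.cvtColor(cv2.imread('pics/w7.png')[35:100,200:300],cv2.COLOR_BGR2HSV); h6=cv2.cvtColor(cv2.imread('pics/w8.png')[35:100,200:300],cv2.COLOR_BGR2HSV)
print([(h[...,1]>100).sum() for h in(h0,h7,h6)])
```

```text
t 18.05 T [-63.7  -0.2 -12.4] A [-0.003  0.142  0.003] pos [ 545.7 -157.   203.3] w 62.0 g 49.8 F [-0.7  0.2 -4.6] q [-0.07 -0.09  1.73 -0.49  1.56  0.12]
t 18.05 T [19.3  0.1  2.8] A [-0.002 -0.103  0.004] pos [ 545.7 -157.   203.3] w 62.0 g 49.8 F [-0.7  0.2 -4.6] q [-0.07 -0.09  1.73 -0.49  1.56  0.12]
brown px 3
[np.int64(1265), np.int64(331), np.int64(9)]
```

No biscuit shows on the plate any more; back to the parking spot to count in the bowl.

send_rows(
  increments=[
    {"tx": -16,"ty": 0,"tz": -4,"ax": 0,"ay": 0.035,"az": 0,"jaw": 50},
    {"tx": -32,"ty": 0,"tz": -7,"ax": 0,"ay": 0.07,"az": 0,"jaw": 50},
    {"tx": -48,"ty": 0,"tz": -10,"ax": 0,"ay": 0.11,"az": 0,"jaw": 50},
    {"tx": -64,"ty": 0,"tz": -12,"ax": 0,"ay": 0.14,"az": 0,"jaw": 50},
    {"tx": -64,"ty": 0,"tz": -12,"ax": 0,"ay": 0.14,"az": 0,"jaw": 50},
  ],
)

```text
t: 18.55
eef_pos: [537.7, -206.8, 244.1]
eef_rot: [2.212, 1.864, -0.396]
ft_force: [0.4, 0.4, -2.9]
gripper_width: 0.666
grip_force: 49.8
```

send_rows(
  increments=[
    {"tx": -17,"ty": -7,"tz": 11,"ax": -0.02,"ay": 0.065,"az": -0.13,"jaw": 50},
    {"tx": -35,"ty": -13,"tz": 22,"ax": -0.04,"ay": 0.13,"az": -0.26,"jaw": 50},
    {"tx": -52,"ty": -20,"tz": 34,"ax": -0.07,"ay": 0.2,"az": -0.39,"jaw": 50},
    {"tx": -70,"ty": -27,"tz": 45,"ax": -0.09,"ay": 0.265,"az": -0.52,"jaw": 50},
    {"tx": -87,"ty": -33,"tz": 57,"ax": -0.115,"ay": 0.334,"az": -0.65,"jaw": 50},
  ],
)

```text
t: 19.05
eef_pos: [487.4, -299.8, 218.7]
eef_rot: [-1.61, -2.692, 0.005]
ft_force: [0.4, 0.5, -2.8]
gripper_width: 0.667
grip_force: 49.8
```

Run:
```python
from h import *
go(cpt(-15,121),frame(YAW,0))
ks=[]
for c,(x,y) in (('top',(246,191)),('side',(240,214))):
    im=bot.capture(c); r=bot.look_for(c,'biscuit_1')
    for q in r: print(c,np.round(q['point']),round(q['conf'],2), np.round(np.linalg.norm(np.array(q['point'])[:2]-BOWL[:2])))
    print([np.round(q['point']) for q in bot.tip_of(c,'bowl')[:1]])
    x0,y0=max(x-50,0),max(y-60,0); ks.append(cv2.resize(im[y0:y0+100,x0:x0+100],(400,400),interpolation=2))
cv2.imwrite('pics/bowl2.png',np.hstack(ks)[:,:,::-1])
```

```text
t 19.05 T [-1.8 -1.9 97.8] A [-0.005 -0.003  0.002] pos [ 487.4 -299.8  218.7] w 62.0 g 49.8 F [ 0.4  0.5 -2.8] q [-0.59 -0.1   1.66 -0.    1.59 -1.09]
top [584. -22.  25.] 0.63 15.0
top [542. -37.  39.] 0.56 30.0
top [557. -11.  27.] 0.43 18.0
top [558. -30.  27.] 0.41 12.0
[array([568., -21.,  -2.])]
side [573. -11.  29.] 0.52 15.0
side [559. -28.  25.] 0.52 11.0
side [555. -11.  28.] 0.38 20.0
[array([566., -28.,   2.])]
```

View pics/bowl2.png

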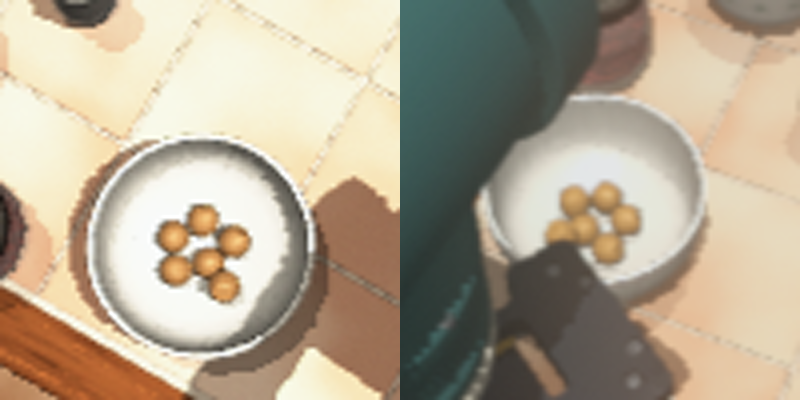

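All six biscuits lie in the bowl. Setting the carton down.

send_rows(
  increments=[
    {"tx": 0,"ty": 0,"tz": 30,"ax": 0,"ay": 0,"az": 0,"jaw": 50},
    {"tx": 0,"ty": 0,"tz": 60,"ax": 0,"ay": 0,"az": 0,"jaw": 50},
    {"tx": 0,"ty": 0,"tz": 82,"ax": 0,"ay": 0,"az": 0,"jaw": 50},
    {"tx": 0,"ty": 0,"tz": 92,"ax": 0,"ay": 0,"az": 0,"jaw": 50},
    {"tx": 0,"ty": 0,"tz": 95,"ax": 0,"ay": 0,"az": 0,"jaw": 50},
  ],
)

```text
t: 19.85
eef_pos: [487.6, -299.5, 124.2]
eef_rot: [-1.618, -2.688, 0.007]
ft_force: [0.9, -0.0, -3.8]
gripper_width: 0.669
grip_force: 49.8
```

send_rows(
  increments=[
    {"tx": 0,"ty": 0,"tz": 0.5,"ax": 0,"ay": 0,"az": 0,"jaw": 50},
    {"tx": 0,"ty": 0,"tz": 1,"ax": 0,"ay": 0,"az": 0,"jaw": 50},
    {"tx": 0,"ty": 0,"tz": 1.5,"ax": 0,"ay": 0,"az": 0,"jaw": 50},
    {"tx": 0,"ty": 0,"tz": 2,"ax": 0,"ay": 0,"az": 0,"jaw": 50},
    {"tx": 0,"ty": 0,"tz": 2,"ax": 0,"ay": 0,"az": 0,"jaw": 50},
  ],
)

```text
t: 20.35
eef_pos: [487.4, -300.6, 123.2]
eef_rot: [-1.62, -2.689, 0.006]
ft_force: [0.3, -0.1, -3.3]
gripper_width: 0.665
grip_force: 49.8
```

Still hanging; lower until contact.

send_rows(
  increments=[
    {"tx": 0,"ty": 0,"tz": 0.5,"ax": 0,"ay": 0,"az": 0,"jaw": 50},
    {"tx": 0,"ty": 0,"tz": 1,"ax": 0,"ay": 0,"az": 0,"jaw": 50},
    {"tx": 0,"ty": 0,"tz": 1.5,"ax": 0,"ay": 0,"az": 0,"jaw": 50},
    {"tx": 0,"ty": 0,"tz": 2,"ax": 0,"ay": 0,"az": 0,"jaw": 50},
    {"tx": 0,"ty": 0,"tz": 2,"ax": 0,"ay": 0,"az": 0,"jaw": 50},
  ],
)

```text
t: 20.85
eef_pos: [487.4, -300.5, 120.8]
eef_rot: [-1.62, -2.688, 0.006]
ft_force: [-0.5, -0.2, -3.5]
gripper_width: 0.663
grip_force: 49.8
```

send_rows(
  increments=[
    {"tx": 0,"ty": 0,"tz": 0.5,"ax": 0,"ay": 0,"az": 0,"jaw": 50},
    {"tx": 0,"ty": 0,"tz": 1,"ax": 0,"ay": 0,"az": 0,"jaw": 50},
    {"tx": 0,"ty": 0,"tz": 1.5,"ax": 0,"ay": 0,"az": 0,"jaw": 50},
    {"tx": 0,"ty": 0,"tz": 1.5,"ax": 0,"ay": 0,"az": 0,"jaw": 50},
    {"tx": 0,"ty": 0,"tz": 1.5,"ax": 0,"ay": 0,"az": 0,"jaw": 50},
  ],
)

```text
t: 21.35
eef_pos: [487.5, -300.6, 120.0]
eef_rot: [-1.62, -2.689, 0.006]
ft_force: [-3.0, 1.1, 4.6]
gripper_width: 0.67
grip_force: 49.9
```

Contact. Release gently and rise.

send_rows(
  increments=[
    {"tx": 0,"ty": 0,"tz": 0,"ax": 0,"ay": 0,"az": 0,"jaw": 70},
    {"tx": 0,"ty": 0,"tz": 0,"ax": 0,"ay": 0,"az": 0,"jaw": 90},
    {"tx": 0,"ty": 0,"tz": 0,"ax": 0,"ay": 0,"az": 0,"jaw": 90},
    {"tx": 0,"ty": 0,"tz": 0,"ax": 0,"ay": 0,"az": 0,"jaw": 90},
    {"tx": 0,"ty": 0,"tz": 0,"ax": 0,"ay": 0,"az": 0,"jaw": 90},
  ],
)

```text
t: 21.85
eef_pos: [487.4, -300.5, 119.4]
eef_rot: [-1.62, -2.689, 0.006]
ft_force: [-0.7, 0.8, 0.1]
gripper_width: 0.962
grip_force: 0.0
```

send_rows(
  increments=[
    {"tx": 0,"ty": 0,"tz": -15,"ax": 0,"ay": 0,"az": 0,"jaw": 90},
    {"tx": 0,"ty": 0,"tz": -40,"ax": 0,"ay": 0,"az": 0,"jaw": 90},
    {"tx": 0,"ty": 0,"tz": -80,"ax": 0,"ay": 0,"az": 0,"jaw": 90},
    {"tx": 0,"ty": 0,"tz": -120,"ax": 0,"ay": 0,"az": 0,"jaw": 90},
    {"tx": 0,"ty": 0,"tz": -140,"ax": 0,"ay": 0,"az": 0,"jaw": 90},
  ],
)

```text
t: 22.35
eef_pos: [488.4, -300.4, 264.6]
eef_rot: [1.62, 2.689, -0.006]
ft_force: [0.9, -0.1, 0.2]
gripper_width: 0.963
grip_force: 0.0
```

Run:
```python
from h import *
go(cpt(-15,121),frame(YAW,0))
for c in('side','top'):
    bot.capture(c)
    r=bot.silhouettes(c,'carton')
    if r: print(c,fit({c:np.array(r[0]['pixels'])},np.array([479,-289,-1.08])))
    for n in('carton','spout_lug','spout_lip','bowl'): print(c,n,[(np.round(q['point']),round(q['conf'],2)) for q in bot.tip_of(c,n)[:1]])
```

```text
t 22.35 T [  0.   -2.5 143.6] A [-0.003  0.004 -0.004] pos [ 488.4 -300.4  264.6] w 89.6 g 0.0 F [ 0.9 -0.1  0.2] q [-0.59 -0.11  1.6  -0.    1.66 -1.08]
side (array([ 478.029, -289.183,   -1.08 ]), np.float64(0.13692828910220212))
side carton [(array([ 478., -287.,   -1.]), 0.83)]
side spout_lug []
side spout_lip []
side bowl [(array([568., -25.,  -0.]), 0.61)]
top (array([ 467.33 , -268.356,   -1.084]), np.float64(0.148826743812279))
top carton [(array([ 481., -290.,   -2.]), 0.89)]
top spout_lug [(array([ 425., -189.,   91.]), 0.78)]
top spout_lip [(array([ 431., -203.,  101.]), 0.61)]
top bowl [(array([570., -21.,  -2.]), 0.68)]
```

The carton is upright at its old place, and the spout lug at z = 91 mm means it is still fully out. Handing in.

```bash
python3 -c "
from bench import bot
print(bot.sign_off())"
```

```text
the job is handed in; nothing more can be done
None
```

I handed the job in at about 22 s: all six biscuits are in the bowl, the carton stands upright and released with its spout fully out, and the jar, shaker and cup had not moved when last checked after the first pour; no verdict came back.

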